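Pack a croissant under the cantilever tray

TASK

Pack the croissant in the bottom of the wooden pastry box: swing the box's top tray up and over by its dark grip until it is fully open, set the croissant down gently and the right way up on the compartment floor, then swing the tray back until it is fully shut over it. Leave the strawberry slice and the iced loaf cake where they are.

Things in the scene. Friction and masses are not known exactly. Their poses are not given: they have to be found in the camera images.
- pastry_box: Fixed open wooden box, the lower compartment: outside 178 (x) x 138 (y) x 66 mm high, inside 170 x 130 mm, walls and floor 4 mm. Origin: centre of its underside on the counter; x along its long side, y the side to which the tray swings open (roughly the robot's left, yaw within 0.25 rad), z up. Brass arms run outside both short ends.
- tray_grip (a point): Centre of the dark wooden grip bar on the tray: 68 mm long (box's x), 12 mm thick (y), 18 mm high, on two brass posts; pinch it from above across its thickness. Axes always parallel to the box's. The tray (178 x 138 mm, rim 24 mm high, 0.2 kg, empty) stays level; bar centre 57 mm above tray underside, 33 mm above rim; shut: 127 mm above the counter, over the box's centre.
- tray_arm (a joint): Angle q of the brass parallel arms: 0 shut, 2.2 rad open (stops). The tray does not turn; it and its grip are displaced from shut, in the box's frame, by y = 0.1166*(cos 0.54 - cos(0.54+q)), z = 0.1166*(sin(0.54+q) - sin 0.54) m: 57 mm up at the top (q = 1.03), 207 mm to +y and 15 mm down when open. Damped, 2 to 5 N; let go, it sinks slowly to the stop on its side of the top.
- croissant_centre (a point): Centre, half-way up, of the golden-brown croissant that is to be packed: 133 mm long (its y), 65 mm wide (its x), 49 mm high, z up, about 55 g. Firm; grasp it across its width at mid-length. Lies on the counter to the right of the box.
- croissant: The same croissant; origin at the centre of its underside, same axes.
- cake_slice: Bystander: rectangular red-topped strawberry cream slice, 70 (x) x 106 (y) x 49 mm, origin at the centre of its underside. Leave it.
- loaf_cake: Bystander: small loaf cake with pink icing on a gold card, 134 (x) x 93 (y) x 66 mm, origin at the centre of its underside. Leave it. Croissant, slice and loaf stand in any order on three places at least 130 mm apart.

How it is judged:
On the way, in this order (a step that is already met when the one before it is completed fails the run):
1. the tray is swung fully open (value of joint tray_arm above 2.05 rad), for 0.2 s.
2. the croissant lies released on the compartment floor, with the tray still open (x of croissant_centre in the frame of pastry_box between -0.03 and 0.03 m and y of croissant_centre in the frame of pastry_box between -0.045 and 0.045 m and z of croissant_centre in the frame of pastry_box below 0.045 m and angle between croissant_centre's own z axis and vertical below 0.4 rad and linear speed of croissant below 0.02 m/s and contact force between the fingers and croissant below 0.1 N and value of joint tray_arm above 1.9 rad), for 0.2 s.
At the end, for the whole second after the job is handed in: The croissant lies at rest and the right way up (within 0.4 rad) on the compartment floor, its centre within 30 mm along x and 45 mm along y of the box's centre, and the tray is fully shut (within 0.08 rad) (x of croissant_centre in the frame of pastry_box between -0.03 and 0.03 m and y of croissant_centre in the frame of pastry_box between -0.045 and 0.045 m and z of croissant_centre in the frame of pastry_box below 0.045 m and angle between croissant_centre's own z axis and vertical below 0.4 rad and linear speed of croissant below 0.02 m/s and value of joint tray_arm below 0.08 rad); the robot touches nothing.
It fails at once if the strawberry slice or the loaf cake is moved by more than 20 mm (distance of any of cake_slice, loaf_cake from where it was at the start of the episode above 0.02 m).
It fails at once if the croissant is dropped (falls free faster than 0.75 m/s, about 30 mm) (linear speed of croissant above 0.75 m/s and contact force between the fingers and croissant below 0.05 N).
It also fails if it takes over 72 s, if anything falls off the work surface, if the arm or the gripper's body presses on something with over 40 N, if the wrist force passes 120 N, or if a joint passes its speed limit or range.

ROBOT

A 6-joint arm with a two-finger parallel gripper is mounted at the origin on a cart in front of the work surface, level with it; the furniture and walls round the work are solid. World frame = base frame: x ahead of the robot, y to its left, z up, the work surface at z = 0. Lengths are in m, angles in rad, forces in N, time in s.
With the tool pointing down it reaches from about 0.3 to 0.775 m from the base axis. Payload 14.6 kg.
Tool frame: the origin (TCP) lies midway between the tips of the shut fingers; the grasp point (between the pads) lies 19 mm behind it (ctrl.pinch_z is the distance from the TCP to the grasp point, in m); z points along the fingers, y is the line along which they close (so a half turn about z gives the same grasp; the last joint's range is limited). The gripper opens to 94 mm and grips with 3 to 60 N. Pads are 16 mm wide; open, the fingers measure 119 mm over their backs; the gripper's body (75 mm by 177 mm) begins 78 mm behind the grasp point.
Start: joints at [-1.227, 0.3, 1.521, -0, 1.321, -0.067], TCP at [0.22, -0.504, 0.173] pointing down, gripper open.
Joint ranges: [-3.03, 3.03], [-0.79, 2.21], [0.23, 2.52], [-1.04, 4.18], [0, 3.07], [-2.55, 2.55]. Speed limits (rad/s): [2.22, 2.22, 2.57, 3.14, 3.14, 3.14].

INTERFACE

Orientations are given as [roll, pitch, yaw] about the fixed x, y, z axes, in that order (R = Rz(yaw) Ry(pitch) Rx(roll)).
In Python, from station import ctrl gives the robot as it stands.
- The arm moves only by the tool jog_arm, never from a script. Its argument "motion" is a list of rows, each a list of 7 numbers: the shift along the tool's x, y, z in m, then the turn, a rotation vector about the tool's x, y, z in rad, then the opening, from -1 (shut) to 1 (fully open). In form: [[tx, ty, tz, rx, ry, rz, gripper], ...]. A call has 1 to 5 rows; each row shifts and turns the commanded pose from where the row before left it, along the tool's axes as they then stand; what a row does not reach is not made up. A row lasts 1/10 s, in which the tool goes at most 50 mm and 8.59 degrees, less where a joint would pass 70% of its speed; a pose out of reach is approached as far as the arm can. A call is refused whole if a number of a shift passes 0.05 or a number of a turn 0.15, either way. A call with a gripper value outside its range is refused whole. The fingers move at their own pace and stop on an object; "squeeze" is the grip in N (left out, the last holds). Time passes only in rows, so rows that do not move let the fingers close. It gives the time, the measured TCP pose, the force, the opening and the grip force at its end, in the units of the state.
- ctrl.get_obs(): the state, without advancing time (a new reading comes with each control period).
- ctrl.camera(name): name is "scene" or "top" or "wrist"; returns the picture (400x640x3 uint8, red, green, blue); there is no depth.
- ctrl.camera_model(name): a dict with "intrinsics" (3x3 intrinsics, pixels), "k1" (the pictures are not rectified: a ray, as slopes to the right and down, at radius r is drawn at 1 + k1 r^2 times it, then the intrinsics apply), "rvec" (rotation vector, rad) and "tvec" (3), from world to camera coordinates, as OpenCV has them. Camera axes: x right, y down, z forward; pixel columns grow to the right and rows downward; lengths in m; the calibration is good to about 2 mm. A picture is of the moment at which its call begins: read the wrist's pose just before it. camera_model takes no time and is no camera call; for the wrist camera it gives the pose at the moment of the call.
- ctrl.hand_in(): hands the job in; it is judged then, once.
The state is a dict: "time_s": time; "qpos": joint angles; "joint_vel": joint speeds; "tau": joint torques, N m; "ee_pos": TCP position; "eef_rot": TCP orientation; "force": force on the tool from outside, world axes, zero at the start; "moment": the same for the moment, N m; "grip_width": finger opening in m; "grip_force": force on a finger pad.
Only numpy, scipy, OpenCV 4.12 (cv2) and the standard library are available. Lean on these libraries where they do the work, as an engineer would, in place of code of your own. Each camera call takes 0.05 s, during which the arm holds its last target. There are 200 camera calls.

## Working session

There is one attempt and no reset: what is moved stays moved. The work goes in short steps, Python scripts to look and compute and a tool call to move; the robot and the scene stay as the last step left them, time stands still between calls to the robot, and variables do not carry over. Pictures are saved under pics/ and viewed, at most 10 in all, crops included, and the job is handed in when it is done.

Besides the shell and the picture viewer there is one more tool, called after "Call:" as name(argument=value, ...) on one line, values as JSON. jog_arm: Moves the arm, as the interface text tells. Its arguments: {"type":"object","properties":{"motion":{"type":"array"},"squeeze":{"type":"number"}},"required":["motion"]}

```bash
mkdir -p pics; python3 - <<'E'
from station import ctrl
import cv2
o=ctrl.get_obs();print({k:o[k] for k in('time_s','ee_pos','eef_rot','grip_width','force')},ctrl.pinch_z)
for n in("top","scene"):
    im=ctrl.camera(n);cv2.imwrite(f'pics/{n}0.png',im[:,:,::-1]);m=ctrl.camera_model(n);print(n,m)
E
```

```text
{'time_s': 0.0, 'ee_pos': array([ 0.21954432, -0.50395977,  0.17258621]), 'eef_rot': array([-3.14042290e+00, -9.39604730e-05,  4.10800744e-01]), 'grip_width': 0.0942109371060893, 'force': array([-0.09109447,  0.01930681,  0.48536481])} 0.0188
top {'intrinsics': array([[512.00418815,   0.        , 314.15256338],
       [  0.        , 512.00418815, 202.29867033],
       [  0.        ,   0.        ,   1.        ]]), 'k1': -0.1666261896916371, 'rvec': array([ 2.14167241, -2.08867819,  0.21200779]), 'tvec': array([-0.13919703,  0.61864222,  1.24348509])}
scene {'intrinsics': array([[473.90972015,   0.        , 315.83464321],
       [  0.        , 473.90972015, 205.88357751],
       [  0.        ,   0.        ,   1.        ]]), 'k1': -0.1121152143008835, 'rvec': array([ 0.71038012,  2.76334999, -0.86316191]), 'tvec': array([ 0.57434945, -0.08916091,  1.17824085])}
```

View pics/top0.png

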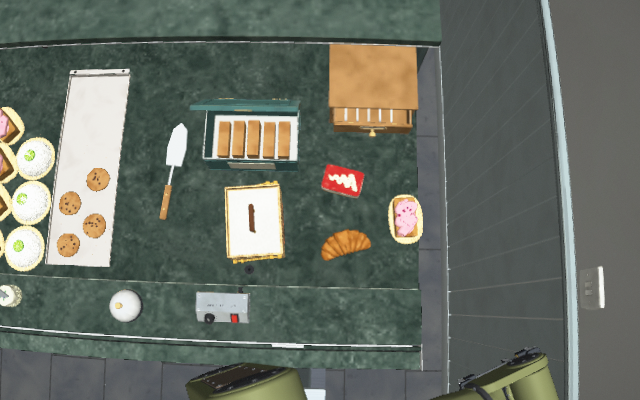

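View pics/scene0.png

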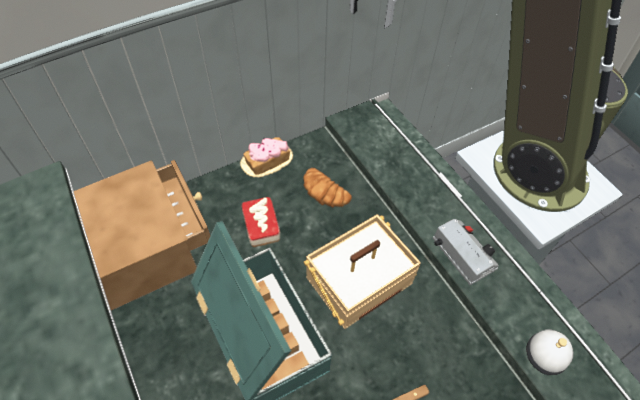

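The top view shows the box's tray at about (255,222) with its dark grip at (252,218). The croissant is at (346,245), the slice at (343,180) and the loaf at (405,217). The scene view agrees: grip at (366,252), croissant at (326,187).

```bash
cat > h.py <<'E'
import numpy as np,cv2
from station import ctrl
def cast(m,px,z):
    K=m['intrinsics'];px=np.float64(px).reshape(-1,1,2)
    u=cv2.undistortPoints(px,K,np.array([m['k1'],0,0,0,0.]))[:,0]
    R=cv2.Rodrigues(m['rvec'])[0];c=-R.T@m['tvec'];d=np.c_[u,np.ones(len(u))]@R
    return c+d*((z-c[2])/d[:,2])[:,None]
def mask(im,lo,hi,roi):
    h=cv2.cvtColor(im,cv2.COLOR_RGB2HSV);k=cv2.inRange(h,lo,hi);o=np.zeros_like(k)
    x0,y0,x1,y1=roi;o[y0:y1,x0:x1]=k[y0:y1,x0:x1]
    n,l,s,_=cv2.connectedComponentsWithStats(o);return l==1+s[1:,4].argmax()
def meas(name,im,m,lo,hi,roi,z):
    k=mask(im,lo,hi,roi);p=np.argwhere(k)[:,::-1];w=cast(m,p,z)[:,:2]
    r=cv2.minAreaRect(np.float32(w*1000));q=cv2.boxPoints(r);e=max((q[1]-q[0],q[2]-q[1]),key=np.linalg.norm)
    print(name,len(p),'mean',w.mean(0).round(4),'rect',np.round(r[0],1),np.round(r[1],1),'long axis yaw',round(float(np.arctan2(e[1],e[0])),3))
E
python3 - <<'E'
from h import *
for n,g,c,t in(("top",(244,198,262,238),(312,222,380,268),(215,172,295,268)),("scene",(340,232,392,280),(295,160,358,215),(300,210,425,330))):
    im=cv2.imread(f'pics/{n}0.png')[:,:,::-1].copy();m=ctrl.camera_model(n)
    meas(n+' grip',im,m,(0,60,0),(25,255,130),g,.136 if n=='top' else .127)
    meas(n+' crois',im,m,(5,90,70),(25,255,255),c,.022)
    meas(n+' white',im,m,(0,0,190),(179,60,255),t,.075)
E
```

```text
top grip 115 mean [0.5658 0.0262] rect [566.   26.1] [66.1 11. ] long axis yaw 0.094
top crois 1045 mean [ 0.5228 -0.2041] rect [ 526.2 -202.8] [ 64.8 133.3] long axis yaw -1.259
top white 3107 mean [0.5662 0.0265] rect [567.5  25.8] [168.4 128.8] long axis yaw 0.09
scene grip 195 mean [0.5702 0.0325] rect [570.   33.3] [68.8 13.6] long axis yaw 0.08
scene crois 1138 mean [ 0.5227 -0.1995] rect [ 526.2 -201. ] [ 69.9 134.3] long axis yaw -1.271
scene white 4285 mean [0.5726 0.0338] rect [568.8  30.7] [165.6 125.2] long axis yaw 0.09
```

Call:
jog_arm(motion=[[0, 0, -0.012, 0, 0, 0.107, 1], [0, 0, -0.012, 0, 0, 0.107, 1], [0, 0, -0.012, 0, 0, 0.107, 1], [0.02, -0.025, 0, 0, 0, 0, 1], [0.026, -0.033, 0, 0, 0, 0, 1]])

```text
time_s: 0.6
ee_pos: [0.26, -0.4421, 0.2087]
eef_rot: [-3.141, 0.0, 0.087]
force: [0.6, 0.2, -0.9]
grip_width: 0.0941
grip_force: 0.0
```

Call:
jog_arm(motion=[[0.026, -0.033, 0, 0, 0, 0, 1], [0.026, -0.033, 0, 0, 0, 0, 1], [0.026, -0.033, 0, 0, 0, 0, 1], [0.026, -0.033, 0, 0, 0, 0, 1], [0.026, -0.033, 0, 0, 0, 0, 1]])

```text
time_s: 1.1
ee_pos: [0.3755, -0.2647, 0.209]
eef_rot: [-3.141, 0.0, 0.09]
force: [1.1, -0.2, -0.5]
grip_width: 0.0938
grip_force: 0.0
```

Call:
jog_arm(motion=[[0.026, -0.033, 0, 0, 0, 0, 0], [0.026, -0.033, 0, 0, 0, 0, 0], [0.026, -0.033, 0, 0, 0, 0, 0], [0.026, -0.033, 0, 0, 0, 0, 0], [0.026, -0.033, 0, 0, 0, 0, 0]])

```text
time_s: 1.6
ee_pos: [0.4902, -0.0887, 0.209]
eef_rot: [-3.142, 0.0, 0.09]
force: [0.0, -1.2, -0.8]
grip_width: 0.0574
grip_force: 0.0
```

Call:
jog_arm(motion=[[0.025, -0.03, 0, 0, 0, 0, 0], [0.025, -0.03, 0, 0, 0, 0, 0], [0.02, -0.025, 0, 0, 0, 0, 0], [0, 0, 0, 0, 0, 0, 0], [0, 0, 0, 0, 0, 0, 0]])

```text
time_s: 2.1
ee_pos: [0.5515, 0.0008, 0.2086]
eef_rot: [-3.142, 0.001, 0.091]
force: [-0.2, 0.3, 0.2]
grip_width: 0.0467
grip_force: 0.0
```

```bash
python3 - <<'E'
from h import *
m=ctrl.camera_model('wrist');im=ctrl.camera('wrist');cv2.imwrite('pics/w1.png',im[:,:,::-1]);print(m)
meas('grip',im,m,(0,60,0),(25,255,130),(0,0,640,400),.136)
E
```

```text
{'intrinsics': array([[338.45800605,   0.        , 319.52059613],
       [  0.        , 338.45800605, 199.24976127],
       [  0.        ,   0.        ,   1.        ]]), 'k1': -0.07064228227094684, 'rvec': array([-2.15367745,  1.96779273,  0.2833575 ]), 'tvec': array([-0.0494036 ,  0.48849119,  0.57941602])}
grip 1674 mean [ 0.6064 -0.2339] rect [ 603.7 -234.9] [73.5 25.6] long axis yaw 0.145
```

View pics/w1.png

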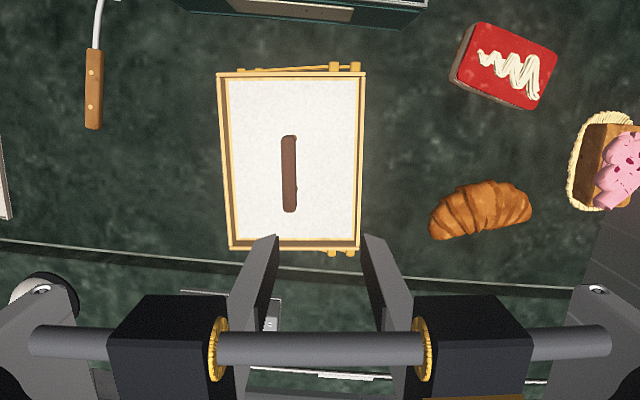

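The wrist view shows the grip bar at (289,173) inside the white tray and the croissant at (481,210).

```bash
python3 - <<'E'
from h import *
m=ctrl.camera_model('wrist');im=cv2.imread('pics/w1.png')[:,:,::-1].copy()
meas('grip',im,m,(0,60,0),(25,255,160),(260,125,315,222),.136)
meas('crois',im,m,(5,90,70),(25,255,255),(420,170,545,245),.022)
E
```

```text
grip 1085 mean [0.5721 0.0278] rect [571.   27.8] [66.2 12.6] long axis yaw 0.071
crois 4318 mean [ 0.5222 -0.2033] rect [ 525.2 -202.7] [ 67.5 134. ] long axis yaw -1.257
```

Call:
jog_arm(motion=[[0.02, -0.025, 0, 0, 0, 0, 0], [0, 0, 0.025, 0, 0, 0, 0], [0, 0, 0.03, 0, 0, 0, 0], [0, 0, 0.03, 0, 0, 0, 0], [0, 0, 0.014, 0, 0, 0, 0]])

```text
time_s: 2.65
ee_pos: [0.568, 0.0262, 0.1079]
eef_rot: [-3.141, 0.003, 0.088]
force: [-0.7, 0.8, -0.5]
grip_width: 0.047
grip_force: 0.0
```

Call:
jog_arm(motion=[[0, 0, 0, 0, 0, 0, 0], [0, 0, 0, 0, 0, 0, -1], [0, 0, 0, 0, 0, 0, -1], [0, 0, 0, 0, 0, 0, -1], [0, 0, 0, 0, 0, 0, -1]], squeeze=25)

```text
time_s: 3.15
ee_pos: [0.5697, 0.0273, 0.1109]
eef_rot: [3.141, -0.001, 0.09]
force: [-0.8, -0.7, 0.9]
grip_width: 0.0183
grip_force: 0.0
```

Call:
jog_arm(motion=[[0, 0, 0, 0, 0, 0, -1], [0, 0, 0, 0, 0, 0, -1]])

```text
time_s: 3.35
ee_pos: [0.5694, 0.0273, 0.1103]
eef_rot: [3.142, -0.0, 0.09]
force: [-0.4, 0.3, -0.5]
grip_width: 0.0023
grip_force: 0.0
```

```bash
python3 -c "
import numpy as np
q=np.linspace(0,2.2,21);y=.1166*(np.cos(.54)-np.cos(.54+q));z=.1166*(np.sin(.54+q)-np.sin(.54))
print(np.c_[q[1:],np.diff(y)*1e3,np.diff(z)*1e3].round(1))"
```

```text
[[  0.1   7.2  10.6]
 [  0.2   8.3   9.8]
 [  0.3   9.3   8.8]
 [  0.4  10.2   7.7]
 [  0.6  11.    6.5]
 [  0.7  11.7   5.3]
 [  0.8  12.2   4. ]
 [  0.9  12.5   2.6]
 [  1.   12.8   1.2]
 [  1.1  12.8  -0.2]
 [  1.2  12.7  -1.6]
 [  1.3  12.5  -3. ]
 [  1.4  12.1  -4.3]
 [  1.5  11.5  -5.6]
 [  1.6  10.8  -6.9]
 [  1.8  10.   -8. ]
 [  1.9   9.1  -9.1]
 [  2.    8.  -10. ]
 [  2.1   6.9 -10.8]
 [  2.2   5.7 -11.5]]
```

```bash
python3 - <<'E'
from h import *
import sys
o=ctrl.get_obs();print(o['grip_width'],o['grip_force'])
a=ctrl.camera('wrist');b=ctrl.camera('scene')
cv2.imwrite('pics/w2.png',np.vstack([a[50:350,100:540],cv2.resize(b[180:330,280:500],(440,300))])[:,:,::-1])
E
```

```text
0.0023174621179145524 0.0
```

View pics/w2.png

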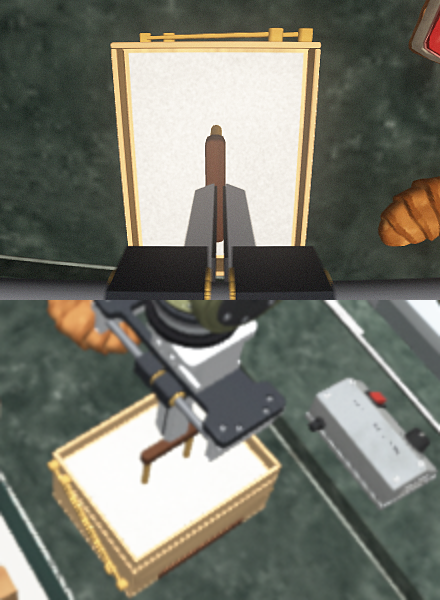

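The wrist crop shows the fingers straddling the bar near (215,200); the scene crop shows them at its near end. I'll let the fingers settle and read again.

Call:
jog_arm(motion=[[0, 0, 0, 0, 0, 0, -1], [0, 0, 0, 0, 0, 0, -1], [0, 0, 0, 0, 0, 0, -1]], squeeze=25)

```text
time_s: 3.75
ee_pos: [0.5694, 0.0273, 0.1101]
eef_rot: [3.142, 0.0, 0.09]
force: [0.4, 0.1, 0.1]
grip_width: 0.0005
grip_force: 0.0
```

```bash
python3 - <<'E'
from h import *
m=ctrl.camera_model('wrist');im=ctrl.camera('wrist')
R=cv2.Rodrigues(m['rvec'])[0]
for p in([.5694,.0273,.1103],[.5694,.0273,.129],[.5694,.0273,.136],[.603,.0303,.136]):
    print(p,cv2.projectPoints(np.array([p]),m['rvec'],m['tvec'],m['intrinsics'],np.array([m['k1'],0,0,0,0.]))[0].ravel())
cv2.imwrite('pics/w3.png',cv2.resize(im[150:350,230:410],(720,600)[:2] and (540,600))[:,:,::-1])
E
```

```text
[0.5694, 0.0273, 0.1103] [318.57173173 229.88361808]
[0.5694, 0.0273, 0.129] [318.48515518 241.14091894]
[0.5694, 0.0273, 0.136] [318.44881818 245.8700861 ]
[0.603, 0.0303, 0.136] [318.3917154  190.61774335]
```

View pics/w3.png

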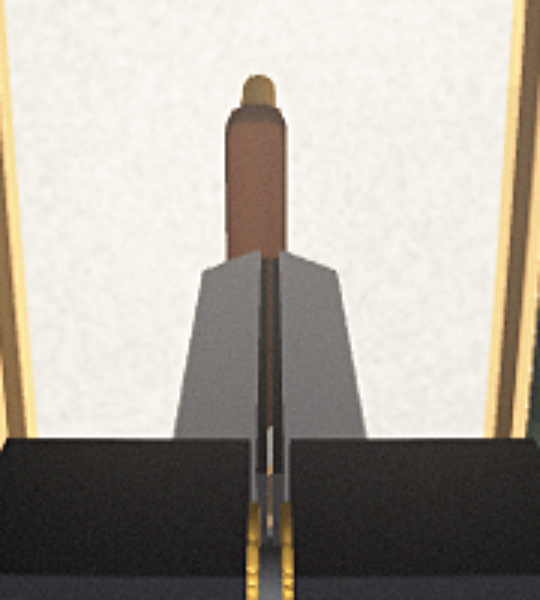

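```bash
python3 - <<'E'
from h import *
from scipy.optimize import least_squares
def ray(m,p):
    a=cast(m,p,0.)[0];b=cast(m,p,.3)[0];d=(b-a)/np.linalg.norm(b-a);return a,d
def tri(rs):
    A=sum(np.eye(3)-np.outer(d,d) for a,d in rs);B=sum((np.eye(3)-np.outer(d,d))@a for a,d in rs);x=np.linalg.solve(A,B)
    return x.round(4),[round(float(np.linalg.norm((np.eye(3)-np.outer(d,d))@(x-a))),4) for a,d in rs]
M={n:ctrl.camera_model(n) for n in('top','scene')}
# grip centre before closing
I={n:cv2.imread(f'pics/{n}0.png')[:,:,::-1].copy() for n in M}
r=[]
for n,roi in(('top',(244,198,262,238)),('scene',(340,232,392,280))):
    p=np.argwhere(mask(I[n],(0,60,0),(25,255,130),roi))[:,::-1].mean(0);print(n,p);r.append(ray(M[n],p))
print('grip',tri(r))
r=[]
for n,roi in(('top',(215,172,295,268)),('scene',(300,210,425,330))):
    k=mask(I[n],(0,0,190),(179,60,255),roi).astype(np.uint8);c=cv2.findContours(k,0,1)[0];c=max(c,key=cv2.contourArea)
    q=cv2.approxPolyDP(cv2.convexHull(c),8,True)[:,0];print(n,q.tolist())
# current wrist view: bar far end pixel triangulated vs scene/top
m=ctrl.camera_model('wrist');R=cv2.Rodrigues(m['rvec'])[0];print('cam',-R.T@m['tvec'])
E
```

```text
top [251.06086957 217.60869565]
scene [364.92820513 251.1025641 ]
grip (array([0.568 , 0.0288, 0.1197]), [0.0007, 0.0007])
top [[276, 187], [280, 252], [231, 255], [228, 191]]
scene [[375, 222], [413, 266], [348, 308], [311, 261]]
cam [0.65161155 0.03397287 0.31980886]
```

```bash
python3 - <<'E'
from h import *
m=ctrl.camera_model('scene');D=np.array([m['k1'],0,0,0,0.])
for z in(.11,.127,.15,.18):print(z,cv2.projectPoints(np.array([[.5694,.0273,z]]),m['rvec'],m['tvec'],m['intrinsics'],D)[0].ravel().round(1))
for x in(.535,.603):print(x,cv2.projectPoints(np.array([[x,.0273,.127]]),m['rvec'],m['tvec'],m['intrinsics'],D)[0].ravel().round(1))
im=ctrl.camera('scene');cv2.imwrite('pics/s3.png',cv2.resize(im[200:300,300:430],(780,600),interpolation=cv2.INTER_CUBIC)[:,:,::-1])
E
```

```text
0.11 [363.  253.2]
0.127 [363.9 248.8]
0.15 [365.1 242.7]
0.18 [366.7 234.2]
0.535 [379.  241.3]
0.603 [348.8 256.3]
```

View pics/s3.png

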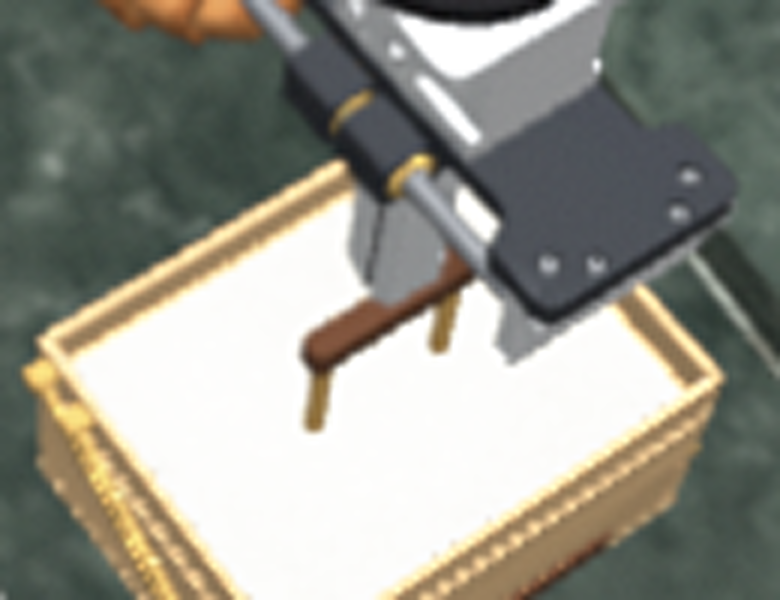

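The scene crop shows the shut fingertips at about (390,300) in the crop, just over the top of the bar. So the bar sits lower relative to the tool than I assumed. I'll open, go down 20 mm and close again.

Call:
jog_arm(motion=[[0, 0, 0, 0, 0, 0, 0], [0, 0, 0, 0, 0, 0, 0], [0, 0, 0, 0, 0, 0, 0], [0, 0, 0, 0, 0, 0, 0], [0, 0, 0, 0, 0, 0, 0]])

```text
time_s: 4.35
ee_pos: [0.5694, 0.0273, 0.1101]
eef_rot: [-3.142, -0.0, 0.09]
force: [-0.2, -0.1, 0.2]
grip_width: 0.0369
grip_force: 0.0
```

Call:
jog_arm(motion=[[0, 0, 0.005, 0, 0, 0, 0], [0, 0, 0.005, 0, 0, 0, 0], [0, 0, 0.005, 0, 0, 0, 0], [0, 0, 0.005, 0, 0, 0, 0], [0, 0, 0, 0, 0, 0, 0]])

```text
time_s: 4.85
ee_pos: [0.569, 0.0273, 0.0892]
eef_rot: [-3.141, 0.001, 0.09]
force: [0.0, -0.3, 0.6]
grip_width: 0.0473
grip_force: 0.0
```

Call:
jog_arm(motion=[[0, 0, 0, 0, 0, 0, -1], [0, 0, 0, 0, 0, 0, -1], [0, 0, 0, 0, 0, 0, -1], [0, 0, 0, 0, 0, 0, -1], [0, 0, 0, 0, 0, 0, -1]])

```text
time_s: 5.35
ee_pos: [0.5692, 0.0298, 0.0902]
eef_rot: [-3.137, -0.0, 0.09]
force: [-0.6, 17.1, 2.8]
grip_width: 0.0119
grip_force: 25.0
```

Call:
jog_arm(motion=[[0, 0, 0, 0, 0, 0, -1], [0, 0, 0, 0, 0, 0, -1], [0, 0, 0, 0, 0, 0, -1]])

```text
time_s: 5.65
ee_pos: [0.5692, 0.0298, 0.0902]
eef_rot: [-3.138, -0.0, 0.091]
force: [-0.5, 16.6, 1.2]
grip_width: 0.0117
grip_force: 25.0
```

Now the bar is gripped at 11.7 mm opening and 25 N. I'll swing along the arc, after easing the 17 N side load.

Call:
jog_arm(motion=[[0, -0.003, 0, 0, 0, 0, -1], [0, -0.004, -0.005, 0, 0, 0, -1], [0, -0.004, -0.005, 0, 0, 0, -1], [0, -0.004, -0.005, 0, 0, 0, -1], [0, -0.004, -0.005, 0, 0, 0, -1]])

```text
time_s: 6.15
ee_pos: [0.5678, 0.0453, 0.1105]
eef_rot: [3.14, -0.0, 0.089]
force: [0.6, -3.6, -0.5]
grip_width: 0.012
grip_force: 25.0
```

Call:
jog_arm(motion=[[0, -0.009, -0.009, 0, 0, 0, -1], [0, -0.01, -0.008, 0, 0, 0, -1], [0, -0.011, -0.0065, 0, 0, 0, -1], [0, -0.012, -0.005, 0, 0, 0, -1], [0, -0.012, -0.004, 0, 0, 0, -1]])

```text
time_s: 6.65
ee_pos: [0.5628, 0.1009, 0.1433]
eef_rot: [3.141, -0.0, 0.09]
force: [0.2, -3.8, -2.7]
grip_width: 0.0119
grip_force: 25.0
```

Call:
jog_arm(motion=[[0, -0.0125, -0.0026, 0, 0, 0, -1], [0, -0.0128, -0.0012, 0, 0, 0, -1], [0, -0.0128, 0.0002, 0, 0, 0, -1], [0, -0.0127, 0.0016, 0, 0, 0, -1], [0, -0.0125, 0.003, 0, 0, 0, -1]])

```text
time_s: 7.15
ee_pos: [0.557, 0.1643, 0.1416]
eef_rot: [-3.141, -0.0, 0.09]
force: [-0.5, -1.7, 1.3]
grip_width: 0.0118
grip_force: 25.0
```

Call:
jog_arm(motion=[[0, -0.0121, 0.0043, 0, 0, 0, -1], [0, -0.0115, 0.0056, 0, 0, 0, -1], [0, -0.0108, 0.0069, 0, 0, 0, -1], [0, -0.01, 0.008, 0, 0, 0, -1], [0, -0.0091, 0.0091, 0, 0, 0, -1]])

```text
time_s: 7.65
ee_pos: [0.5522, 0.2172, 0.1069]
eef_rot: [-3.141, 0.0, 0.09]
force: [-0.3, -1.9, -0.1]
grip_width: 0.0118
grip_force: 25.0
```

Call:
jog_arm(motion=[[0, -0.008, 0.01, 0, 0, 0, -1], [0, -0.0069, 0.0108, 0, 0, 0, -1], [0, -0.0057, 0.0115, 0, 0, 0, -1], [0, 0, 0, 0, 0, 0, -1], [0, 0, 0, 0, 0, 0, -1]])

```text
time_s: 8.15
ee_pos: [0.5504, 0.2366, 0.0745]
eef_rot: [3.141, 0.001, 0.09]
force: [1.8, -1.8, -2.0]
grip_width: 0.0116
grip_force: 25.0
```

Call:
jog_arm(motion=[[0, 0, 0, 0, 0, 0, 0.2], [0, 0, 0, 0, 0, 0, 0.2], [0, 0, 0, 0, 0, 0, 0.2], [0, 0, 0, 0, 0, 0, 0.2], [0, 0, 0, 0, 0, 0, 0.2]])

```text
time_s: 8.65
ee_pos: [0.5505, 0.2369, 0.0755]
eef_rot: [-3.142, -0.0, 0.09]
force: [-0.3, 0.5, 0.8]
grip_width: 0.0482
grip_force: 0.0
```

Call:
jog_arm(motion=[[0, 0, -0.02, 0, 0, 0, 0.2], [0, 0, -0.035, 0, 0, 0, 0.2], [0, 0, -0.04, 0, 0, 0, 0.2], [0, 0, -0.035, 0, 0, 0, 0.5], [-0.005, 0.035, 0, 0, 0, 0, 1]])

```text
time_s: 9.15
ee_pos: [0.5501, 0.204, 0.2105]
eef_rot: [-3.14, -0.008, 0.093]
force: [0.7, 0.1, 0.0]
grip_width: 0.0689
grip_force: 0.0
```

Call:
jog_arm(motion=[[-0.006, 0.04, 0, 0, 0, 0, 1], [-0.006, 0.04, 0, 0, 0, 0, 1], [-0.006, 0.04, 0, 0, 0, 0, 1], [-0.006, 0.04, 0, 0, 0, 0, 1], [-0.006, 0.04, 0, 0, 0, 0, 1]])

```text
time_s: 9.65
ee_pos: [0.5364, -0.0019, 0.2056]
eef_rot: [3.142, -0.0, 0.09]
force: [0.8, 0.2, 0.1]
grip_width: 0.0937
grip_force: 0.0
```

Call:
jog_arm(motion=[[-0.006, 0.04, 0, 0, 0, 0, 1], [-0.006, 0.04, 0, 0, 0, 0, 1], [-0.006, 0.04, 0, 0, 0, 0, 1], [-0.006, 0.04, 0, 0, 0, 0, 1], [-0.005, 0.04, 0, 0, 0, 0, 1]])

```text
time_s: 10.15
ee_pos: [0.5254, -0.2038, 0.2056]
eef_rot: [3.142, -0.0, 0.09]
force: [0.5, 0.2, -0.1]
grip_width: 0.0941
grip_force: 0.0
```

Call:
jog_arm(motion=[[0, 0, 0, 0, 0, -0.138, 1], [0, 0, 0, 0, 0, -0.138, 1], [0, 0, 0, 0, 0, -0.138, 1], [0, 0, 0, 0, 0, -0.138, 1], [0, 0, 0, 0, 0, -0.138, 1]])

```text
time_s: 10.65
ee_pos: [0.5258, -0.2022, 0.2055]
eef_rot: [3.141, -0.0, 0.785]
force: [-0.7, 0.5, 0.5]
grip_width: 0.0943
grip_force: 0.0
```

Call:
jog_arm(motion=[[0, 0, 0, 0, 0, -0.138, 1], [0, 0, 0, 0, 0, -0.138, 1], [0, 0, 0, 0, 0, -0.138, 1], [0, 0, 0, 0, 0, -0.138, 1], [0, 0, 0, 0, 0, -0.138, 1]])

```text
time_s: 11.15
ee_pos: [0.5257, -0.2022, 0.2055]
eef_rot: [3.142, -0.0, 1.475]
force: [-0.0, -0.5, -0.3]
grip_width: 0.0943
grip_force: 0.0
```

Call:
jog_arm(motion=[[0, 0, 0, 0, 0, -0.138, 1], [0, 0, 0, 0, 0, -0.138, 1], [0, 0, 0, 0, 0, -0.138, 1], [0, 0, 0, 0, 0, 0, 1], [0, 0, 0, 0, 0, 0, 1]])

```text
time_s: 11.65
ee_pos: [0.5258, -0.2022, 0.2055]
eef_rot: [3.142, 0.0, 1.88]
force: [-0.2, 1.1, -0.5]
grip_width: 0.0939
grip_force: 0.0
```

```bash
python3 - <<'E'
from h import *
m=ctrl.camera_model('wrist');im=ctrl.camera('wrist');s=ctrl.camera('scene')
cv2.imwrite('pics/w4.png',np.vstack([im[:300],s[100:400]])[:,:,::-1])
cv2.imwrite('pics/w4full.png',im[:,:,::-1])
E
```

```text
(no output)
```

View pics/w4.png

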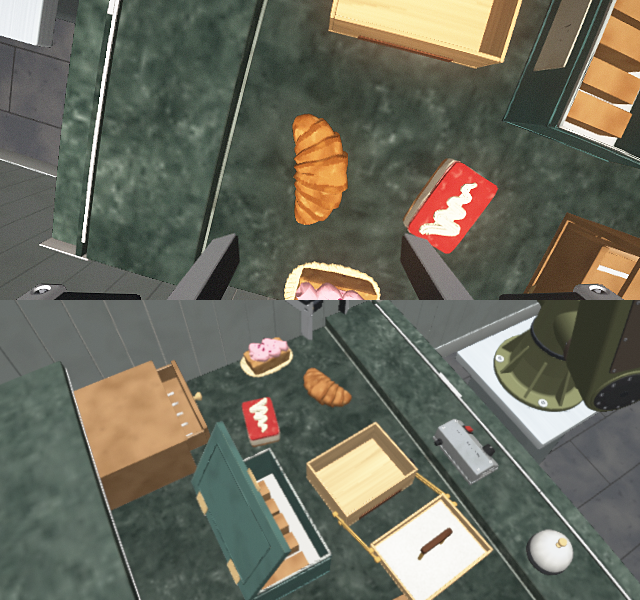

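The top half (wrist) shows the croissant at (320,170), centred between the fingers. The bottom half (scene) shows the tray fully open and the compartment clear.

```bash
python3 - <<'E'
from h import *
m=ctrl.camera_model('wrist');im=cv2.imread('pics/w4full.png')[:,:,::-1].copy()
for z in(.015,.022,.03):meas('crois w',im,m,(5,90,70),(25,255,255),(280,100,360,235),z)
t=cv2.imread('pics/top0.png')[:,:,::-1].copy();mt=ctrl.camera_model('top')
meas('slice',t,mt,(170,120,80),(179,255,255),(312,155,375,205),.049)
# box rim
m2=ctrl.camera_model('top');i2=ctrl.camera('top');cv2.imwrite('pics/top4.png',i2[:,:,::-1])
meas('boxrim',i2,m2,(10,40,80),(35,200,255),(222,175,295,270),.066)
E
```

```text
crois w 4901 mean [ 0.5231 -0.2016] rect [ 526.9 -202.6] [ 65.6 134.9] long axis yaw -1.257
crois w 4901 mean [ 0.5227 -0.2002] rect [ 526.4 -201.3] [ 64.4 132.5] long axis yaw -1.257
crois w 4901 mean [ 0.5223 -0.1987] rect [ 525.9 -199.7] [ 63.1 129.8] long axis yaw -1.257Traceback (most recent call last):
  File "<stdin>", line 5, in <module>
  File "h.py", line 13, in meas
    k=mask(im,lo,hi,roi);p=np.argwhere(k)[:,::-1];w=cast(m,p,z)[:,:2]
  File "h.py", line 11, in mask
    n,l,s,_=cv2.connectedComponentsWithStats(o);return l==1+s[1:,4].argmax()
                                                            ~~~~~~~~~~~~~~^^
ValueError: attempt to get argmax of an empty sequence
```

Call:
jog_arm(motion=[[0, 0, 0.035, 0, 0, 0, 1], [0, 0, 0.04, 0, 0, 0, 1], [0, 0, 0.04, 0, 0, 0, 1], [0, 0, 0.035, 0, 0, 0, 1], [0, 0, 0.03, 0, 0, 0, 1]])

```text
time_s: 12.25
ee_pos: [0.5253, -0.2019, 0.0236]
eef_rot: [-3.141, -0.001, 1.881]
force: [0.6, -0.7, -0.4]
grip_width: 0.0942
grip_force: 0.0
```

Call:
jog_arm(motion=[[0, 0, 0.004, 0, 0, 0, 1], [0, 0, 0.003, 0, 0, 0, 1], [0, 0, 0.003, 0, 0, 0, 1], [0, 0, 0.003, 0, 0, 0, 1], [0, 0, 0, 0, 0, 0, 1]])

```text
time_s: 12.75
ee_pos: [0.5261, -0.2023, 0.013]
eef_rot: [3.141, 0.001, 1.884]
force: [-0.4, -0.4, 0.4]
grip_width: 0.0943
grip_force: 0.0
```

```bash
python3 - <<'E'
from h import *
s=ctrl.camera('scene');w=ctrl.camera('wrist')
print(ctrl.get_obs()['ee_pos'],ctrl.get_obs()['force'])
cv2.imwrite('pics/s5.png',np.hstack([cv2.resize(s[130:230,270:370],(500,500),interpolation=cv2.INTER_CUBIC),cv2.resize(w[100:400,200:440],(300,375))[:].copy() if 0 else cv2.copyMakeBorder(w[150:350,170:470],0,300,0,0,cv2.BORDER_CONSTANT)])[:,:,::-1])
E
```

```text
[ 0.52604828 -0.20228281  0.01304437] [-0.26205288  0.73075008  0.59075868]
```

View pics/s5.png

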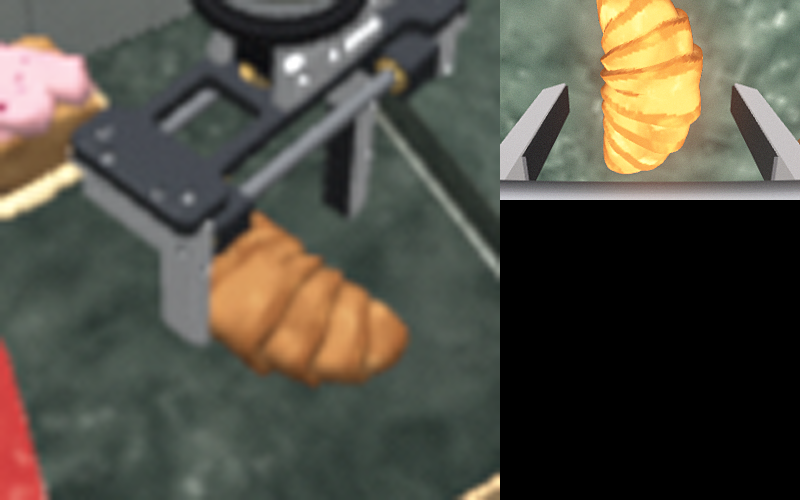

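The scene crop shows the finger on either side of the croissant, its tip at about (190,345). The wrist crop shows the fingers symmetric about the croissant with the near end at row 172. I'll check the geometry numerically.

```bash
python3 - <<'E'
from h import *
def P(n,p):
    m=ctrl.camera_model(n);return cv2.projectPoints(np.array([p],float),m['rvec'],m['tvec'],m['intrinsics'],np.array([m['k1'],0,0,0,0.]))[0].ravel().round(0)
c=np.array([.526,-.202]);a=np.array([np.cos(1.88),np.sin(1.88)]);b=np.array([.953,.304])
for z in(0,.013,.03):print('tip+',z,[P('scene',[*(c+b*.053+a*s),z]).tolist() for s in(-.008,.008)],P('wrist',[*(c+b*.053),z]))
for s in(-.0665,0,.0665):print('cr',s,P('scene',[*(c+a*s),.022]),P('wrist',[*(c+a*s),.022]))
m=ctrl.camera_model('wrist');im=ctrl.camera('wrist')
meas('w',im,m,(5,90,70),(28,255,255),(260,60,385,335),.022)
E
```

```text
tip+ 0 [[305.0, 205.0], [310.0, 209.0]] [395. 221.]
tip+ 0.013 [[305.0, 202.0], [310.0, 206.0]] [399. 228.]
tip+ 0.03 [[305.0, 198.0], [310.0, 202.0]] [405. 238.]
cr -0.0665 [303. 173.] [319. 321.]
cr 0 [323. 188.] [319. 233.]
cr 0.0665 [344. 205.] [320. 127.]
w 16431 mean [ 0.5223 -0.1987] rect [ 526.8 -202. ] [ 65.1 135.4] long axis yaw -1.259
```

The images put the real fingertips about 20 mm above the reported TCP, which agrees with the grip bar. I'll go lower in small steps and watch the force.

Call:
jog_arm(motion=[[0, 0, 0.005, 0, 0, 0, 1], [0, 0, 0.005, 0, 0, 0, 1], [0, 0, 0.003, 0, 0, 0, 1], [0, 0, 0.002, 0, 0, 0, 1], [0, 0, 0, 0, 0, 0, 1]])

```text
time_s: 13.4
ee_pos: [0.5256, -0.2021, -0.0029]
eef_rot: [-3.141, -0.0, 1.884]
force: [-0.2, 0.7, -0.4]
grip_width: 0.0939
grip_force: 0.0
```

Call:
jog_arm(motion=[[0, 0, 0.002, 0, 0, 0, 1], [0, 0, 0.002, 0, 0, 0, 1], [0, 0, 0, 0, 0, 0, 1]])

```text
time_s: 13.7
ee_pos: [0.5257, -0.2021, -0.0068]
eef_rot: [-3.141, -0.0, 1.884]
force: [0.6, -0.1, 0.4]
grip_width: 0.0941
grip_force: 0.0
```

Call:
jog_arm(motion=[[0, 0, 0.002, 0, 0, 0, 1], [0, 0, 0.002, 0, 0, 0, 1], [0, 0, 0, 0, 0, 0, 1]])

```text
time_s: 14.0
ee_pos: [0.5256, -0.2021, -0.0109]
eef_rot: [-3.141, -0.0, 1.884]
force: [-0.3, 0.8, -0.2]
grip_width: 0.0942
grip_force: 0.0
```

Call:
jog_arm(motion=[[0, 0, 0, 0, 0, 0, -1], [0, 0, 0, 0, 0, 0, -1], [0, 0, 0, 0, 0, 0, -1], [0, 0, 0, 0, 0, 0, -1], [0, 0, 0, 0, 0, 0, -1]], squeeze=8)

```text
time_s: 14.5
ee_pos: [0.5258, -0.2022, -0.0105]
eef_rot: [3.141, 0.0, 1.884]
force: [-0.0, 0.1, -0.3]
grip_width: 0.0641
grip_force: 8.0
```

Call:
jog_arm(motion=[[0, 0, 0, 0, 0, 0, -1], [0, 0, 0, 0, 0, 0, -1], [0, 0, -0.003, 0, 0, 0, -1], [0, 0, -0.005, 0, 0, 0, -1], [0, 0, -0.006, 0, 0, 0, -1]])

```text
time_s: 15.0
ee_pos: [0.5257, -0.2021, 0.0039]
eef_rot: [-3.141, -0.0, 1.884]
force: [-0.6, 0.0, 0.1]
grip_width: 0.0645
grip_force: 8.0
```

Call:
jog_arm(motion=[[0, 0, -0.01, 0, 0, 0, -1], [0, 0, -0.02, 0, 0, 0, -1], [0, 0, -0.025, 0, 0, 0, -1], [0, 0, -0.03, 0, 0, 0, -1], [0, 0, -0.02, 0, 0, 0, -1]])

```text
time_s: 15.5
ee_pos: [0.5262, -0.2024, 0.1114]
eef_rot: [3.14, 0.002, 1.884]
force: [-0.1, 0.4, -0.7]
grip_width: 0.0642
grip_force: 8.0
```

Call:
jog_arm(motion=[[0, 0, 0, 0, 0, -0.08, -1], [0, 0, 0, 0, 0, -0.12, -1], [0, 0, 0, 0, 0, -0.12, -1], [0, 0, 0, 0, 0, -0.12, -1], [0, 0, 0, 0, 0, -0.12, -1]])

```text
time_s: 16.0
ee_pos: [0.5258, -0.2022, 0.1093]
eef_rot: [3.141, 0.001, 2.449]
force: [-0.4, 0.0, -0.6]
grip_width: 0.0639
grip_force: 8.0
```

Call:
jog_arm(motion=[[0, 0, 0, 0, 0, -0.12, -1], [0, 0, 0, 0, 0, -0.12, -1], [0, 0, 0, 0, 0, -0.12, -1], [0, 0, 0, 0, 0, -0.12, -1], [0, 0, 0, 0, 0, -0.12, -1]])

```text
time_s: 16.5
ee_pos: [0.5258, -0.2022, 0.1093]
eef_rot: [-3.141, 0.001, 3.049]
force: [-0.3, 0.6, -0.5]
grip_width: 0.0641
grip_force: 8.0
```

Call:
jog_arm(motion=[[0, 0, 0, 0, 0, -0.12, -1], [0, 0, 0, 0, 0, -0.068, -1], [0, 0, 0, 0, 0, 0, -1], [-0.005, 0.015, 0, 0, 0, 0, -1], [-0.008, 0.03, 0, 0, 0, 0, -1]])

```text
time_s: 17.0
ee_pos: [0.5347, -0.1561, 0.1087]
eef_rot: [-3.141, 0.0, -3.056]
force: [2.0, -0.0, -1.1]
grip_width: 0.064
grip_force: 8.0
```

Call:
jog_arm(motion=[[-0.01, 0.035, 0, 0, 0, 0, -1], [-0.01, 0.035, 0, 0, 0, 0, -1], [-0.01, 0.035, 0, 0, 0, 0, -1], [-0.01, 0.035, 0, 0, 0, 0, -1], [-0.005, 0.025, 0, 0, 0, 0, -1]])

```text
time_s: 17.5
ee_pos: [0.5647, 0.0154, 0.1088]
eef_rot: [3.141, 0.0, -3.052]
force: [0.1, -0.4, -0.8]
grip_width: 0.064
grip_force: 8.0
```

Call:
jog_arm(motion=[[-0.005, 0.017, 0, 0, 0, 0, -1], [0, 0, 0, 0, 0, 0, -1], [0, 0, 0, 0, 0, 0, -1]])

```text
time_s: 17.8
ee_pos: [0.5679, 0.0301, 0.1085]
eef_rot: [-3.142, -0.0, -3.052]
force: [-0.1, -0.1, -0.9]
grip_width: 0.0641
grip_force: 8.0
```

```bash
python3 - <<'E'
from h import *
s=ctrl.camera('scene');w=ctrl.camera('wrist');o=ctrl.get_obs();print(o['ee_pos'],o['qpos'])
cv2.imwrite('pics/w6.png',np.vstack([w[:300],s[100:400]])[:,:,::-1]);cv2.imwrite('pics/w6f.png',w[:,:,::-1])
E
```

```text
[0.56793457 0.02914113 0.10854175] [-1.31001853e-02  4.00266351e-01  1.54161920e+00 -7.62691696e-05
  1.19970580e+00 -1.67288479e+00]
```

View pics/w6.png

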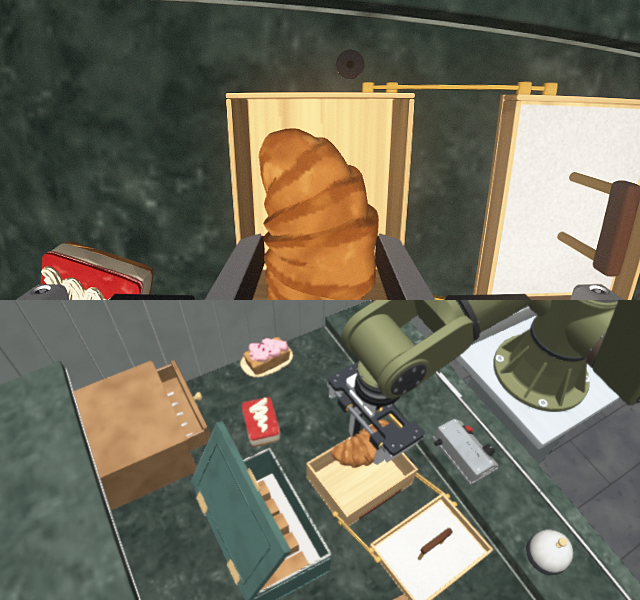

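The wrist half shows the croissant centred over the compartment: walls at columns 228 and 413, croissant about 320. Lowering.

Call:
jog_arm(motion=[[0, 0, 0.015, 0, 0, 0, -1], [0, 0, 0.025, 0, 0, 0, -1], [0, 0, 0.025, 0, 0, 0, -1], [0, 0, 0.02, 0, 0, 0, -1], [0, 0, 0.015, 0, 0, 0, -1]])

```text
time_s: 18.4
ee_pos: [0.5676, 0.0288, 0.0072]
eef_rot: [3.142, -0.001, -3.053]
force: [0.2, -0.0, -0.6]
grip_width: 0.0641
grip_force: 8.0
```

Call:
jog_arm(motion=[[0, 0, 0.005, 0, 0, 0, -1], [0, 0, 0.004, 0, 0, 0, -1], [0, 0, 0.003, 0, 0, 0, -1], [0, 0, 0.002, 0, 0, 0, -1], [0, 0, 0, 0, 0, 0, -1]])

```text
time_s: 18.9
ee_pos: [0.5682, 0.0296, -0.0053]
eef_rot: [-3.142, 0.0, -3.051]
force: [-0.0, 0.7, -0.2]
grip_width: 0.0641
grip_force: 8.0
```

Call:
jog_arm(motion=[[0, 0, 0.001, 0, 0, 0, -1], [0, 0, 0, 0, 0, 0, -0.9], [0, 0, 0, 0, 0, 0, 0.55], [0, 0, 0, 0, 0, 0, 0.6], [0, 0, 0, 0, 0, 0, 0.6]])

```text
time_s: 19.4
ee_pos: [0.5682, 0.0296, -0.0065]
eef_rot: [-3.142, 0.0, -3.051]
force: [0.5, -0.2, -0.4]
grip_width: 0.0749
grip_force: 0.0
```

Call:
jog_arm(motion=[[0, 0, 0, 0, 0, 0, 0.65], [0, 0, 0, 0, 0, 0, 0.65], [0, 0, -0.005, 0, 0, 0, 0.65], [0, 0, -0.01, 0, 0, 0, 0.65], [0, 0, -0.02, 0, 0, 0, 0.65]])

```text
time_s: 19.9
ee_pos: [0.5675, 0.0296, 0.0286]
eef_rot: [3.141, -0.002, -3.051]
force: [0.1, -0.9, 0.6]
grip_width: 0.0778
grip_force: 0.0
```

Call:
jog_arm(motion=[[0, 0, -0.035, 0, 0, 0, 0.65], [0, 0, -0.04, 0, 0, 0, 0.65], [0, 0, -0.04, 0, 0, 0, 0.65], [0, 0, -0.04, 0, 0, 0, 0.3], [0, 0, -0.02, 0, 0, 0, 0]])

```text
time_s: 20.4
ee_pos: [0.5688, 0.0296, 0.2083]
eef_rot: [-3.141, 0.005, -3.051]
force: [0.5, 0.6, 0.1]
grip_width: 0.0649
grip_force: 0.0
```

```bash
python3 - <<'E'
from h import *
m=ctrl.camera_model('wrist');w=ctrl.camera('wrist');print(ctrl.get_obs()['ee_pos'])
cv2.imwrite('pics/w7.png',w[:,:,::-1])
h=cv2.cvtColor(w,cv2.COLOR_RGB2HSV);print(h[100:300:25,320].tolist(),h[100:300:25,250].tolist())
meas('crois',w,m,(5,150,60),(17,255,255),(225,60,420,300),.028)
E
```

```text
[0.56948574 0.02959624 0.21026186]
[[22, 96, 248], [12, 188, 168], [14, 170, 217], [15, 170, 225], [14, 189, 182], [21, 102, 242], [15, 137, 123], [38, 38, 54]] [[50, 30, 51], [30, 34, 75], [33, 36, 77], [41, 51, 70], [38, 47, 82], [42, 45, 73], [21, 16, 111], [176, 57, 36]]
crois 4897 mean [0.5649 0.0254] rect [566.7  29.1] [132.5  64.5] long axis yaw 0.08
```

View pics/w7.png

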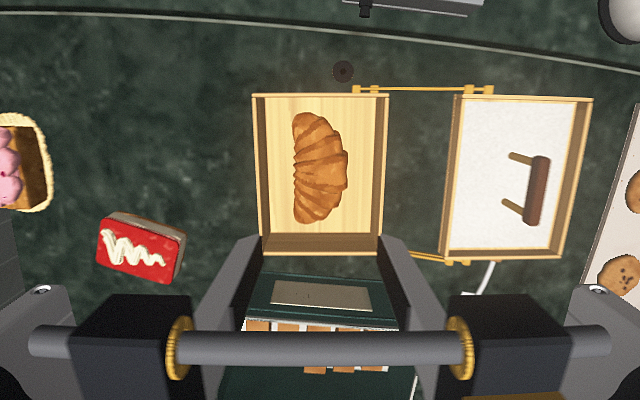

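The croissant lies centred and upright on the compartment floor at (320,168), and the tray is still open. Next I go to the grip and shut the tray.

Call:
jog_arm(motion=[[0, 0.03, 0, 0, 0, 0, 0], [0, 0.045, 0, 0, 0, 0, 0], [0, 0.045, 0, 0, 0, 0, 0], [0, 0.045, 0, 0, 0, 0, 0], [0, 0.043, 0, 0, 0, 0, 0]])

```text
time_s: 20.95
ee_pos: [0.5487, 0.2385, 0.2038]
eef_rot: [3.142, 0.0, -3.051]
force: [0.5, -1.2, 0.2]
grip_width: 0.0466
grip_force: 0.0
```

Call:
jog_arm(motion=[[0, 0, 0, 0, 0, 0, 0], [0, 0, 0.02, 0, 0, 0, 0], [0, 0, 0.025, 0, 0, 0, 0], [0, 0, 0, 0, 0, 0, 0]])

```text
time_s: 21.35
ee_pos: [0.5479, 0.2358, 0.1556]
eef_rot: [-3.14, -0.005, -3.052]
force: [-0.1, -1.0, 0.0]
grip_width: 0.0469
grip_force: 0.0
```

Call:
jog_arm(motion=[[0, 0.001, 0.02, 0, 0, 0, 0], [0, 0, 0.02, 0, 0, 0, 0], [0, 0, 0.02, 0, 0, 0, 0], [0, 0, 0.015, 0, 0, 0, 0], [0, 0, 0.005, 0, 0, 0, 0]])

```text
time_s: 21.85
ee_pos: [0.549, 0.2374, 0.0778]
eef_rot: [-3.141, -0.001, -3.052]
force: [-0.2, 0.4, 0.2]
grip_width: 0.0471
grip_force: 0.0
```

Call:
jog_arm(motion=[[0, 0, 0, 0, 0, 0, 0], [0, 0, 0, 0, 0, 0, -1], [0, 0, 0, 0, 0, 0, -1], [0, 0, 0, 0, 0, 0, -1], [0, 0, 0, 0, 0, 0, -1]], squeeze=25)

```text
time_s: 22.35
ee_pos: [0.5494, 0.2378, 0.0789]
eef_rot: [3.141, 0.001, -3.051]
force: [1.3, 0.3, 0.6]
grip_width: 0.0183
grip_force: 0.0
```

Call:
jog_arm(motion=[[0, 0, 0, 0, 0, 0, -1], [0, 0, 0, 0, 0, 0, -1], [0, 0, 0, 0, 0, 0, -1]])

```text
time_s: 22.65
ee_pos: [0.5495, 0.2366, 0.0786]
eef_rot: [-3.14, -0.0, -3.052]
force: [-0.8, -7.1, 2.6]
grip_width: 0.0116
grip_force: 25.0
```

Call:
jog_arm(motion=[[0, -0.003, -0.0055, 0, 0, 0, -1], [0, -0.003, -0.006, 0, 0, 0, -1], [0, -0.0069, -0.0108, 0, 0, 0, -1], [0, -0.008, -0.01, 0, 0, 0, -1], [0, -0.0091, -0.0091, 0, 0, 0, -1]])

```text
time_s: 23.15
ee_pos: [0.5519, 0.2069, 0.1205]
eef_rot: [-3.141, -0.0, -3.051]
force: [3.4, -5.3, -12.6]
grip_width: 0.0117
grip_force: 25.0
```

Call:
jog_arm(motion=[[0, -0.01, -0.008, 0, 0, 0, -1], [0, -0.0108, -0.0069, 0, 0, 0, -1], [0, -0.0115, -0.0056, 0, 0, 0, -1], [0, -0.0121, -0.0043, 0, 0, 0, -1], [0, -0.0125, -0.003, 0, 0, 0, -1]])

```text
time_s: 23.65
ee_pos: [0.5571, 0.1506, 0.1481]
eef_rot: [3.141, 0.0, -3.051]
force: [1.1, 0.8, -12.4]
grip_width: 0.0117
grip_force: 25.0
```

Call:
jog_arm(motion=[[0, -0.0127, -0.0016, 0, 0, 0, -1], [0, -0.0128, -0.0002, 0, 0, 0, -1], [0, -0.0128, 0.0012, 0, 0, 0, -1], [0, -0.0125, 0.0026, 0, 0, 0, -1], [0, -0.0122, 0.004, 0, 0, 0, -1]])

```text
time_s: 24.15
ee_pos: [0.563, 0.0874, 0.1419]
eef_rot: [-3.142, 0.001, -3.051]
force: [-0.3, 2.2, -1.4]
grip_width: 0.0117
grip_force: 25.0
```

Call:
jog_arm(motion=[[0, -0.0117, 0.0053, 0, 0, 0, -1], [0, -0.011, 0.0065, 0, 0, 0, -1], [0, -0.0102, 0.0077, 0, 0, 0, -1], [0, -0.0093, 0.0088, 0, 0, 0, -1], [0, -0.004, 0.0049, 0, 0, 0, -1]])

```text
time_s: 24.65
ee_pos: [0.5673, 0.0405, 0.1078]
eef_rot: [-3.14, 0.001, -3.052]
force: [0.2, -6.7, 5.2]
grip_width: 0.012
grip_force: 25.0
```

Call:
jog_arm(motion=[[0, -0.0043, 0.0049, 0, 0, 0, -1], [0, -0.0037, 0.0053, 0, 0, 0, -1], [0, -0.0035, 0.0053, 0, 0, 0, -1], [0, 0, 0, 0, 0, 0, -1], [0, 0, 0, 0, 0, 0, -1]])

```text
time_s: 25.15
ee_pos: [0.5683, 0.03, 0.0928]
eef_rot: [-3.141, 0.001, -3.052]
force: [1.1, -5.0, 4.9]
grip_width: 0.0115
grip_force: 25.0
```

Call:
jog_arm(motion=[[0, 0, 0.001, 0, 0, 0, -1], [0, 0, 0.001, 0, 0, 0, -1], [0, 0, 0, 0, 0, 0, -1], [0, 0, 0, 0, 0, 0, 0], [0, 0, 0, 0, 0, 0, 0]])

```text
time_s: 25.65
ee_pos: [0.5677, 0.0309, 0.0903]
eef_rot: [3.141, -0.001, -3.051]
force: [0.2, 1.0, -0.8]
grip_width: 0.024
grip_force: 0.0
```

Call:
jog_arm(motion=[[0, 0, 0, 0, 0, 0, 0], [0, 0, 0, 0, 0, 0, 0], [0, 0, 0, 0, 0, 0, 0], [0, 0, 0, 0, 0, 0, 0], [0, 0, -0.01, 0, 0, 0, 0]])

```text
time_s: 26.15
ee_pos: [0.5673, 0.031, 0.1002]
eef_rot: [3.141, -0.002, -3.051]
force: [-0.2, -0.5, -0.3]
grip_width: 0.0468
grip_force: 0.0
```

Call:
jog_arm(motion=[[0, 0, -0.03, 0, 0, 0, 0], [0, 0, -0.04, 0, 0, 0, 0], [0, 0, -0.04, 0, 0, 0, 0], [0, 0, -0.02, 0, 0, 0, 0], [0, 0, 0, 0, 0, 0, 0]])

```text
time_s: 26.65
ee_pos: [0.569, 0.031, 0.2348]
eef_rot: [-3.141, 0.006, -3.051]
force: [-0.2, 0.3, 0.3]
grip_width: 0.0464
grip_force: 0.0
```

Call:
jog_arm(motion=[[0, 0, 0, 0, 0, 0, 0], [0, 0, 0, 0, 0, 0, 0], [0, 0, 0, 0, 0, 0, 0], [0, 0, 0, 0, 0, 0, 0], [0, 0, 0, 0, 0, 0, 0]])

```text
time_s: 27.15
ee_pos: [0.5679, 0.031, 0.2305]
eef_rot: [3.142, -0.001, -3.051]
force: [-0.2, -0.4, 0.9]
grip_width: 0.0469
grip_force: 0.0
```

```bash
python3 - <<'E'
from h import *
m=ctrl.camera_model('wrist');im=ctrl.camera('wrist');cv2.imwrite('pics/w8.png',im[:,:,::-1])
print(ctrl.get_obs()['ee_pos'])
M=ctrl.camera_model('scene');s=ctrl.camera('scene')
meas('white w',im,m,(0,0,170),(179,60,255),(200,50,440,260),.075)
meas('white s',s,M,(0,0,190),(179,60,255),(300,210,425,330),.075)
E
```

```text
[0.56789311 0.03098688 0.23066824]
white w 15176 mean [0.5616 0.0287] rect [568.4  29.2] [164.  124.2] long axis yaw 0.089
white s 4262 mean [0.5727 0.0337] rect [569.   30.4] [165.2 125.1] long axis yaw 0.086
```

The tray's position in the scene view matches its shut position at the start to within 0.5 mm.

```bash
python3 -c "
from station import ctrl
print(ctrl.hand_in())"
```

```text
the job is handed in; nothing more can be done
None
```

The croissant is upright and centred on the compartment floor, the tray is fully shut over it, the slice and loaf were not touched, and I handed the job in at about 27 s; no verdict came back.

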